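# Put away the gauge block stack

### The job

Take the stack of gauge blocks in the drawer apart from the top down: slip the ring gauge over its little post, then lay the short, the middle and the long block, in that order, each flat, centred and square between the rails of the oak cradle that matches its length. Set every piece down gently, none dropped, and leave the dial indicator and the thread micrometer where they lie.

Things in the scene. Friction and masses are not known exactly. Their poses are not given: they have to be found in the camera images.
- ring_gauge: Small steel ring gauge lying flat on top of the stack: 34 mm outside, 22 mm bore, 16 mm high, 66 g. Origin: centre of its underside, z up along the bore.
- block_short: Short ground steel gauge block, a plain bar 50 x 30 x 14 mm, third in the stack, under the ring gauge, about 165 g. Origin: centre of its underside; long side along its y, 30 mm side along x, z up.
- block_mid: Middle ground steel gauge block, a plain bar 75 x 30 x 14 mm, second in the stack, under the short block, about 245 g. Origin: centre of its underside; long side along its y, 30 mm side along x, z up.
- block_long: Long ground steel gauge block, a plain bar 100 x 30 x 14 mm, at the bottom of the stack, on the cork drawer floor (10 mm above the bench), about 330 g. Origin: centre of its underside; long side along its y, 30 mm side along x, z up. All pieces are stacked loosely, a few mm off centre and turned up to 0.15 rad on one another.
- cradle_short: Fixed oak cradle for the 50 mm block: pale base 48 mm wide (x), 80 mm long (y), 5 mm thick, and an upright dark rail 6 mm thick, 12 mm high (7 mm above the base) across each y end, 68 mm clear between the rails; long x sides open. Origin: centre of its underside, on the drawer floor; the block's underside rests 5 mm above it.
- cradle_mid: Fixed oak cradle for the 75 mm block: pale base 48 mm wide (x), 105 mm long (y), 5 mm thick, and an upright dark rail 6 mm thick, 12 mm high (7 mm above the base) across each y end, 93 mm clear between the rails; long x sides open. Origin: centre of its underside, on the drawer floor; the block's underside rests 5 mm above it.
- cradle_long: Fixed oak cradle for the 100 mm block: pale base 48 mm wide (x), 130 mm long (y), 5 mm thick, and an upright dark rail 6 mm thick, 12 mm high (7 mm above the base) across each y end, 118 mm clear between the rails; long x sides open. Origin: centre of its underside, on the drawer floor; the block's underside rests 5 mm above it.
- ring_post: Fixed round pale oak disc, 60 mm across and 5 mm thick, with an upright steel post 6 mm thick in its centre that stands 14 mm above the disc. Origin: centre of the disc's underside, on the drawer floor; z up. The ring lies round the post on the disc, its underside 5 mm above this origin.
- dial_indicator: Loose black dial indicator lying face up, a bystander: round case 58 mm across and 23 mm high, centred 20 mm towards +y of its origin, with a thin steel stem that reaches 57 mm towards -y. Origin on its underside. Do not push it.
- thread_micrometer: Loose nickel-plated thread micrometer, a bystander lying along x near the left (+y) wall of the drawer: 142 mm long, 48 mm wide, 18 mm high. Origin on the floor under its spindle axis. Do not push it. (Near the right, -y, wall stands a 160 mm tall micrometer stand, near the far wall lie a brass spanner and a screwdriver; the drawer walls are 50 mm high.)

How it is judged (in metres and radians):
On the way, in this order (a step that is already met when the one before it is completed fails the run):
1. the ring gauge is over its post (horizontal distance between ring_gauge and ring_post below 0.011 m and z of ring_gauge in the frame of ring_post between 0.002 and 0.009 m and angle between ring_gauge's own z axis and vertical below 0.06 rad and linear speed of ring_gauge below 0.02 m/s and angular speed of ring_gauge below 0.2 rad/s), for 0.2 s.
2. the short block is in the short cradle (horizontal distance between block_short and cradle_short below 0.015 m and z of block_short in the frame of cradle_short between 0.002 and 0.009 m and angle between block_short's own z axis and vertical below 0.06 rad and angle between the y axis of block_short and the y axis of cradle_short, either way round below 0.2 rad and linear speed of block_short below 0.02 m/s and angular speed of block_short below 0.2 rad/s), for 0.2 s.
3. the middle block is in the middle cradle (horizontal distance between block_mid and cradle_mid below 0.015 m and z of block_mid in the frame of cradle_mid between 0.002 and 0.009 m and angle between block_mid's own z axis and vertical below 0.06 rad and angle between the y axis of block_mid and the y axis of cradle_mid, either way round below 0.2 rad and linear speed of block_mid below 0.02 m/s and angular speed of block_mid below 0.2 rad/s), for 0.2 s.
4. the long block is in the long cradle (horizontal distance between block_long and cradle_long below 0.015 m and z of block_long in the frame of cradle_long between 0.002 and 0.009 m and angle between block_long's own z axis and vertical below 0.06 rad and angle between the y axis of block_long and the y axis of cradle_long, either way round below 0.2 rad and linear speed of block_long below 0.02 m/s and angular speed of block_long below 0.2 rad/s), for 0.2 s.
At the end, for the whole second after the job is handed in: The ring gauge lies flat on its disc round the post (within 11 mm of centre), and each block lies flat in the cradle of its own length, within 15 mm of the cradle's centre and 0.2 rad of its direction; all released and at rest (all of step 1 and all of step 2 and all of step 3 and all of step 4); the robot touches nothing.
It fails at once if the dial indicator is pushed more than 15 mm (distance of dial_indicator from where it was at the start of the episode above 0.015 m).
It fails at once if the thread micrometer is pushed more than 15 mm (distance of thread_micrometer from where it was at the start of the episode above 0.015 m).
It fails at once if a piece of the stack is dropped (falls free of the fingers faster than 0.5 m/s, about 13 mm) ((linear speed of ring_gauge above 0.5 m/s and contact force between the fingers and ring_gauge below 0.1 N) or (linear speed of block_short above 0.5 m/s and contact force between the fingers and block_short below 0.1 N) or (linear speed of block_mid above 0.5 m/s and contact force between the fingers and block_mid below 0.1 N) or (linear speed of block_long above 0.5 m/s and contact force between the fingers and block_long below 0.1 N)).
It also fails if it takes over 120 s, if anything falls off the work surface, if the arm or the gripper's body presses on something with over 40 N, if the wrist force passes 120 N, or if a joint passes its speed limit or range.

### The arm

A 7-joint arm with a two-finger parallel gripper is mounted at the origin on the work surface. World frame = base frame: x ahead of the robot, y to its left, z up, the work surface at z = 0. Lengths are in m, angles in degrees, forces in N, time in s.
With the tool pointing down it reaches from about 0.425 to 0.875 m from the base axis. Payload 4.7 kg.
Tool frame: the origin (TCP) lies midway between the tips of the shut fingers; the grasp point (between the pads) lies 19 mm behind it (robot.hold_point_z is the distance from the TCP to the grasp point, in m); z points along the fingers, y is the line along which they close (so a half turn about z gives the same grasp; the last joint's range is limited). The gripper opens to 87 mm and grips with 3 to 60 N. Pads are 19 mm wide; open, the fingers measure 117 mm over their backs; the gripper's body (75 mm by 190 mm) begins 51 mm behind the grasp point.
Start: joints at [73.23, 18.392, -4.016, 83.108, 1.295, 78.541, -3.26], TCP at [0.196, -0.62, 0.223] pointing down, gripper open.
Joint ranges: [-163.93, 163.93], [-17.29, 119.83], [-79.2, 71.16], [3.27, 140.29], [-89.18, 269.18], [5.43, 117.66], [-154.24, 154.24]. Speed limits (degrees/s): [147.25, 147.25, 180, 180, 180, 180, 180].

### API

Orientations are given as [roll, pitch, yaw] about the fixed x, y, z axes, in that order (R = Rz(yaw) Ry(pitch) Rx(roll)).
In Python, from rig import status, viewer, job, robot gives the robot as it stands.
- The arm moves only by the tool servo_tool, never from a script. Its argument "rows" is text: rows parted by semicolons, each of 7 numbers parted by spaces: the closure, from -1 (fully open) to 1 (shut), then the shift along the tool's x, y, z normalised to -1 to 1, where 1 is 100 mm, then the turn, a rotation vector about the tool's x, y, z normalised to -1 to 1, where 1 is pi rad. A call has 1 to 10 rows; each row shifts and turns the commanded pose from where the row before left it, along the tool's axes as they then stand; what a row does not reach is not made up. A row lasts 1/8 s, in which the tool goes at most 62.5 mm and 10.7 degrees, less where a joint would pass 70% of its speed; a pose out of reach is approached as far as the arm can. A call with a number of a shift or a turn outside -1 to 1 is refused whole. A call with a gripper value outside its range is refused whole. The fingers move at their own pace and stop on an object; "newtons" is the grip in N (left out, the last holds). Time passes only in rows, so rows that do not move let the fingers close. It gives the time, the measured TCP pose, the force, the opening and the grip force at its end, in the units of the state.
- status.read_state(): the state, without advancing time (a new reading comes with each control period).
- viewer.snapshot(name): name is "scene" or "top" or "wrist"; returns the picture (420x560x3 uint8, red, green, blue); there is no depth.
- viewer.calibration(name): a dict with "camera_matrix" (3x3 intrinsics, pixels), "extrinsics" (4x4, takes a point from camera to world coordinates); the wrist camera has in their place "hand_eye" (4x4, takes a point from camera to tool coordinates, whose origin is the TCP and whose axes are the flange's). Camera axes: x right, y down, z forward; pixel columns grow to the right and rows downward; lengths in m; the calibration is good to about 2 mm. A picture is of the moment at which its call begins: read the wrist's pose just before it. calibration takes no time and is no camera call.
- job.hand_in(): hands the job in; it is judged then, once.
Trained networks look in the newest picture that a camera, given by its name, has taken for a name from the list of things; names that differ only in an ending like _2 or _b are one class to them, and where a whole thing is asked for, a point or a joint stands for the part that bears it (a point fixed in the world has none). Each returns a list of dicts, best first, with "p" (0 to 1); they miss things now and then, are a little off and sometimes report something else, mostly with a low value. They report only what shows in the picture. A call takes as long as a camera call.
- viewer.look_for(camera, name): "rect" ([left, top, width, height] in pixels, round what is visible of it).
The state is a dict: "time_s": time; "qpos": joint angles; "qvel": joint speeds; "tau": joint torques, N m; "tool_pos": TCP position; "tcp_rot": TCP orientation; "contact_force": force on the tool from outside, world axes, zero at the start; "ft_torque": the same for the moment, N m; "width": opening from 0.0 (shut) to 1.0 (fully open); "gripper_force": force on a finger pad.
Only numpy, scipy, OpenCV 4.12 (cv2) and the standard library are available. Lean on these libraries where they do the work, as an engineer would, in place of code of your own. Each camera call takes 0.05 s, during which the arm holds its last target. There are 200 camera calls.

## Working session

There is one attempt and no reset: what is moved stays moved. The work goes in short steps, Python scripts to look and compute and a tool call to move; the robot and the scene stay as the last step left them, time stands still between calls to the robot, and variables do not carry over. Pictures are saved under pics/ and viewed, at most 14 in all, crops included, and the job is handed in when it is done.

Besides the shell and the picture viewer there is one more tool, called after "Request:" as name(argument=value, ...) on one line, values as JSON. servo_tool: Moves the arm, as the interface text tells. Scaled input: -1 to 1 covers 100 mm each way for a shift and pi rad each way for a turn. Its arguments: {"type":"object","properties":{"rows":{"type":"string"},"newtons":{"type":"number"}},"required":["rows"]}

```bash
ls; mkdir -p pics; python3 - <<'E'
from rig import status, viewer, job, robot
import cv2, numpy as np
print(status.read_state()); print(robot.hold_point_z)
for n in ("top","scene"):
    im=viewer.snapshot(n); cv2.imwrite(f"pics/{n}0.png",im[:,:,::-1])
    c=viewer.calibration(n); print(n,c)
    if n=="top":
        for t in "ring_gauge block_short block_mid block_long cradle_short cradle_mid cradle_long ring_post dial_indicator thread_micrometer".split():
            print(t,[(np.round(d["rect"]).tolist(),round(d["p"],2)) for d in viewer.look_for(n,t)[:3]])
print(viewer.calibration("wrist"))
E
```

```text
pics
{'time_s': 0.0, 'qpos': array([73.2298675 , 18.43933887, -4.01615535, 83.17471106,  1.29482702,
       78.53989534, -3.26077323]), 'qvel': array([ 0.03128744,  0.0277049 , -0.02980162, -0.0492554 , -0.01303086,
       -0.03333324, -0.00383484]), 'tau': array([-1.42497947e-04, -4.91291893e+01, -4.03847108e-01, -3.12533891e+01,
       -6.40511164e-02,  4.35802387e-02,  1.36190197e-04]), 'tool_pos': array([ 0.19609627, -0.61914021,  0.2214601 ]), 'tcp_rot': array([-1.79891290e+02,  5.33360159e-03,  1.75796672e+01]), 'contact_force': array([-0.27231017,  0.0398722 , -0.14993333]), 'ft_torque': array([0.01955951, 0.03078804, 0.00491459]), 'gripper_force': 0.0, 'width': 0.9997815961397244}
0.0187
top {'camera_matrix': array([[447.21573466,   0.        , 284.87551882],
       [  0.        , 447.21573466, 207.95476047],
       [  0.        ,   0.        ,   1.        ]]), 'extrinsics': array([[ 0.00834291, -0.9750222 ,  0.22195067,  0.33239501],
       [-0.9999527 , -0.00702505,  0.00672645,  0.07084097],
       [-0.00499922, -0.22199629, -0.97503469,  0.99050287],
       [ 0.        , 
[... 801 characters left out ...]
58892911,  0.56476324, -0.57810465,  0.57944802],
       [ 0.01404277, -0.72235546, -0.69137934,  0.69249742],
       [ 0.        ,  0.        ,  0.        ,  1.        ]])}
{'camera_matrix': array([[340.4618705 ,   0.        , 278.82046755],
       [  0.        , 340.4618705 , 208.74680632],
       [  0.        ,   0.        ,   1.        ]]), 'hand_eye': array([[-5.60433187e-04, -9.66300020e-01, -2.57417865e-01,
         6.99067172e-02],
       [ 9.99999832e-01, -5.02830883e-04, -2.89597615e-04,
        -5.00093024e-04],
       [ 1.50400528e-04, -2.57417984e-01,  9.66300139e-01,
        -1.62538204e-01],
       [ 0.00000000e+00,  0.00000000e+00,  0.00000000e+00,
         1.00000000e+00]])}
```

View top.

View pics/top0.png

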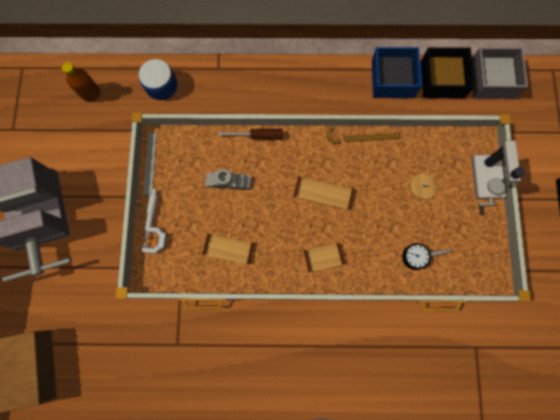

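```bash
cat > h.py <<'E'
from rig import status, viewer, job, robot
import numpy as np, cv2
from scipy.spatial.transform import Rotation as R
def cam(n,s=None):
    c=viewer.calibration(n); K=c["camera_matrix"]
    if n!="wrist": return K,c["extrinsics"]
    T=np.eye(4); T[:3,:3]=R.from_euler("xyz",s["tcp_rot"],degrees=True).as_matrix(); T[:3,3]=s["tool_pos"]
    return K,T@c["hand_eye"]
def back(K,T,uv,z):
    uv=np.atleast_2d(uv).astype(float)
    d=np.c_[uv,np.ones(len(uv))]@np.linalg.inv(K).T@T[:3,:3].T
    return T[:3,3]+d*((z-T[2,3])/d[:,2])[:,None]
def proj(K,T,p):
    q=(np.atleast_2d(p)-T[:3,3])@T[:3,:3]@K.T; return q[:,:2]/q[:,2:]
def plan(target,yaw):
    """tool shift (units of 100 mm, tool axes) and turn about tool z (units of pi) to world target/yaw, tool down"""
    s=status.read_state(); Rm=R.from_euler("xyz",s["tcp_rot"],degrees=True)
    Rt=R.from_euler("xyz",[180,0,yaw],degrees=True)
    d=Rm.inv().apply(np.array(target)-s["tool_pos"])*10
    rv=(Rm.inv()*Rt).as_rotvec()/np.pi
    print("t",round(s["time_s"],2),"pos",s["tool_pos"].round(4),"rot",s["tcp_rot"].round(2),"shift",d.round(3),"turn",rv.round(4)); return d,rv
E
python3 - <<'E'
from h import *
K,T=cam("top")
for n,uv,z in [("ring",(222.5,178),.06),("cs",(324,256),.015),("cm",(227,249),.015),("cl",(323,191),.015),("post",(421.5,186),.015),("dial",(422,257),.02),("stack",(226,179),.03)]:
    p=back(K,T,uv,z)[0]; print(n,p.round(3),np.hypot(*p[:2]).round(3))
E
```

```text
ring [0.61  0.213 0.06 ] 0.646
cs [ 0.448 -0.009  0.015] 0.448
cm [0.461 0.204 0.015] 0.504
cl [ 0.594 -0.008  0.015] 0.594
post [ 0.608 -0.231  0.015] 0.65
dial [ 0.446 -0.221  0.02 ] 0.498
stack [0.617 0.21  0.03 ] 0.651
```

The top view shows the stack at about (228,180), with the ring at (223,176). The cradles are at (324,193), (229,249) and (324,257), the post disc is at (423,186), and the dial is at (418,256). I'll swing in along an arc and use the wrist camera.

Request:
servo_tool(rows="-1 0.6 0 -0.02 0 0 -0.0294;-1 0.6 0 -0.02 0 0 -0.0294;-1 0.6 0 -0.02 0 0 -0.0294;-1 0.6 0 -0.02 0 0 -0.0294;-1 0.6 0 -0.02 0 0 -0.0294;-1 0.6 0 -0.02 0 0 -0.0294;-1 0.6 0 -0.02 0 0 -0.0294;-1 0.6 0 -0.02 0 0 -0.0294;-1 0.6 0 -0.02 0 0 -0.0294;-1 0.6 0 0 0 0 -0.0294", newtons=20)

```text
time_s: 1.85
tool_pos: [0.6318, -0.2352, 0.2407]
tcp_rot: [180.0, 0.0, 70.7]
contact_force: [0.0, -0.1, 0.7]
width: 1.0
gripper_force: 0.0
```

```bash
python3 - <<'E'
from h import *
s=status.read_state(); im=viewer.snapshot("wrist"); cv2.imwrite("pics/w1.png",im[:,:,::-1]); np.save("w1.npy",np.array(cam("wrist",s)[1]))
K,T=cam("wrist",s)
for t in ("ring_post","cradle_short","cradle_long","dial_indicator"):
    for d in viewer.look_for("wrist",t)[:2]:
        l,tp,w,h=d["rect"]; print(t,np.round(d["rect"]),round(d["p"],2),back(K,T,(l+w/2,tp+h/2),.015)[0].round(4))
plan((0.6,0.03,0.26),90)
E
```

```text
ring_post [232. 162.  52.  51.] 0.83 [ 0.6058 -0.2343  0.015 ]
cradle_short [ 0.  1. 79. 81.] 0.78 [ 0.445 -0.013  0.015]
cradle_long [144.   0.  57.  59.] 0.89 [ 0.5797 -0.0482  0.015 ]
dial_indicator [ 91. 186.  67.  74.] 0.58 [ 0.4412 -0.2212  0.015 ]
t 2.1 pos [ 0.6306 -0.2373  0.2405] rot [-1.800e+02  7.000e-02  7.049e+01] shift [ 2.417 -1.181 -0.198] turn [-1.000e-04  4.000e-04 -1.084e-01]
```

View pics/w1.png

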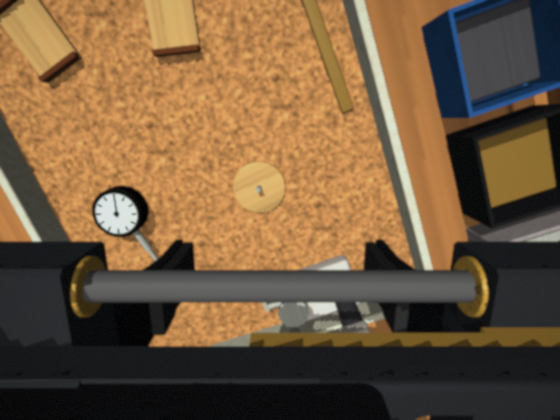

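The disc centre is at (258,187), which works out to world (0.606,-0.234). The dial is at (119,212). The cradle rails are just visible at the top edge.

Request:
servo_tool(rows="-1 0.48 -0.25 -0.08 0 0 -0.0217;-1 0.48 -0.25 -0.08 0 0 -0.0217;-1 0.48 -0.25 -0.08 0 0 -0.0217;-1 0.48 -0.25 -0.08 0 0 -0.0217;-1 0.48 -0.25 -0.08 0 0 -0.0217;-1 0 0 0 0 0 0;-1 0 0 0 0 0 0")

```text
time_s: 2.98
tool_pos: [0.5576, 0.0197, 0.2807]
tcp_rot: [180.0, 0.1, 89.8]
contact_force: [-0.8, -0.1, 0.1]
width: 1.0
gripper_force: 0.0
```

```bash
python3 - <<'E'
from h import *
s=status.read_state(); im=viewer.snapshot("wrist"); cv2.imwrite("pics/w2.png",im[:,:,::-1])
K,T=cam("wrist",s); np.savez("w2.npz",K=K,T=T); print(s["tool_pos"],s["tcp_rot"])
for t,z in (("cradle_short",.015),("cradle_mid",.015),("cradle_long",.015),("ring_gauge",.068),("block_short",.052),("block_mid",.038),("block_long",.024)):
    for d in viewer.look_for("wrist",t)[:2]:
        l,tp,w,h=d["rect"]; print(t,np.round(d["rect"]),round(d["p"],2),back(K,T,(l+w/2,tp+h/2),z)[0].round(4))
E
```

```text
[0.55757274 0.01965757 0.28069275] [1.79963490e+02 1.03924965e-01 8.98052936e+01]
cradle_short [162. 161.  57.  67.] 0.63 [ 0.4435 -0.0046  0.015 ]
cradle_mid [166.   4.  51.  64.] 0.63 [0.4574 0.1816 0.015 ]
cradle_long [271. 142.  64. 107.] 0.63 [ 0.5888 -0.0071  0.015 ]
ring_gauge [319.   0.  30.  13.] 0.65 [0.6121 0.1959 0.068 ]
block_short [313.   0.  31.  26.] 0.93 [0.6087 0.1942 0.052 ]
block_mid [315.  26.  31.  19.] 0.62 [0.6141 0.1765 0.038 ]
```

View pics/w2.png

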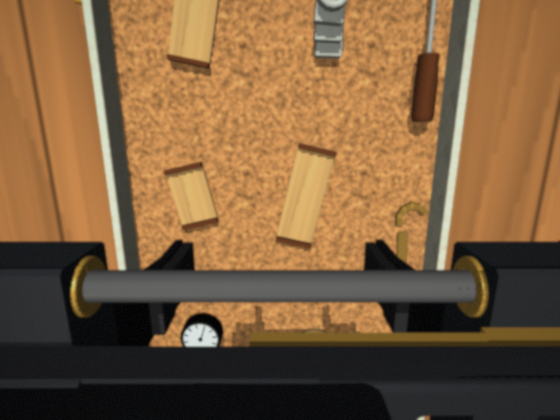

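The short cradle is at about (191,195) and turned a few degrees. The long cradle is at about (306,195), tilted the other way. The middle cradle and the stack are cut off by the top edge, so I'll move 120 mm in +y and segment there.

Request:
servo_tool(rows="-1 0.4 0 0 0 0 0;-1 0.4 0 0 0 0 0;-1 0.4 0 0 0 0 0;-1 0 0 0 0 0 0;-1 0 0 0 0 0 0")

```text
time_s: 4.0
tool_pos: [0.5574, 0.1415, 0.2803]
tcp_rot: [-180.0, 0.0, 90.0]
contact_force: [0.9, -1.2, -0.1]
width: 1.0
gripper_force: 0.0
```

```bash
cat >> h.py <<'E'
def ortho(im,K,T,c,half,z,mm=.0005):
    """top-down picture at height z: column = x, row = y, centred on c"""
    n=int(2*half/mm); g=(np.arange(n)-n/2)*mm
    X,Y=np.meshgrid(c[0]+g,c[1]+g)
    uv=proj(K,T,np.c_[X.ravel(),Y.ravel(),np.full(X.size,z)]).astype(np.float32).reshape(n,n,2)
    return cv2.remap(im,uv[...,0],uv[...,1],cv2.INTER_LINEAR)
def pale(o,c,mm=.0005,k=31):
    b=cv2.GaussianBlur(o,(0,0),4).astype(float); m=(b[...,1]/(b[...,0]+1))
    mm8=np.clip((m-.4)/.6*255,0,255).astype(np.uint8)
    th,bw=cv2.threshold(mm8,0,255,cv2.THRESH_OTSU)
    bw=cv2.morphologyEx(bw,cv2.MORPH_OPEN,np.ones((9,9)))
    n,l,st,ce=cv2.connectedComponentsWithStats(bw)
    i=1+np.argmax(st[1:,4]); cs=cv2.findContours((l==i).astype(np.uint8),cv2.RETR_EXTERNAL,cv2.CHAIN_APPROX_NONE)[0][0]
    (cx,cy),(w,h),a=cv2.minAreaRect(cs); bx=cv2.boxPoints(((cx,cy),(w,h),a))
    e=max((bx[1]-bx[0],bx[2]-bx[1]),key=np.linalg.norm)
    yaw=np.degrees(np.arctan2(e[0],e[1])); yaw=-((yaw+90)%180-90)
    n2=o.shape[0]/2
    return np.array(c[:2])+(np.array([cx,cy])-n2)*mm,sorted((w*mm,h*mm)),yaw,mm8,bx
E
python3 - <<'E'
from h import *
s=status.read_state(); im=viewer.snapshot("wrist"); cv2.imwrite("pics/w3.png",im[:,:,::-1])
K,T=cam("wrist",s); np.savez("w3.npz",K=K,T=T); print(s["tool_pos"],s["tcp_rot"])
for t,z in (("cradle_mid",.015),("ring_gauge",.068),("block_short",.052),("block_mid",.038),("block_long",.024)):
    for d in viewer.look_for("wrist",t)[:2]:
        l,tp,w,h=d["rect"]; print(t,np.round(d["rect"]),round(d["p"],2),back(K,T,(l+w/2,tp+h/2),z)[0].round(4))
im2=cv2.imread("pics/w2.png")[:,:,::-1].copy(); z2=np.load("w2.npz")
tiles=[]
for n,i,k,t,c in (("cs",im2,z2["K"],z2["T"],(.4435,-.0046)),("cl",im2,z2["K"],z2["T"],(.5888,-.0071)),("cm",im,K,T,(.459,.203))):
    o=ortho(i,k,t,c,.075,.015); ce,sz,yaw,m,bx=pale(o,c); print(n,ce.round(4),np.round(sz,4),round(yaw,1))
    o=o.copy(); cv2.polylines(o,[bx.astype(int)],True,(0,0,255),1); tiles+=[np.vstack([o[:,:,::-1],cv2.cvtColor(m,cv2.COLOR_GRAY2BGR)])]
v=np.hstack(tiles); cv2.imwrite("pics/seg.png",cv2.resize(v,(792,528)))
E
```

```text
[0.55742213 0.14151097 0.28028684] [-1.79982556e+02  4.96627642e-02  8.99965545e+01]
cradle_mid [173.  79.  53.  92.] 0.59 [0.4606 0.2039 0.015 ]
ring_gauge [313. 100.  32.  33.] 0.7 [0.6103 0.2133 0.068 ]
block_short [312.  92.  33.  51.] 0.56 [0.6115 0.2121 0.052 ]
block_mid [312.  85.  32.  71.] 0.81 [0.6136 0.2095 0.038 ]
block_long [313.  74.  29.  89.] 0.95 [0.6147 0.2111 0.024 ]
cs [ 0.4448 -0.0074] [0.0493 0.0666] 12.7
cl [ 0.5898 -0.0091] [0.0494 0.1171] -13.3
cm [0.4617 0.2025] [0.0501 0.0927] -11.6
```

View pics/seg.png

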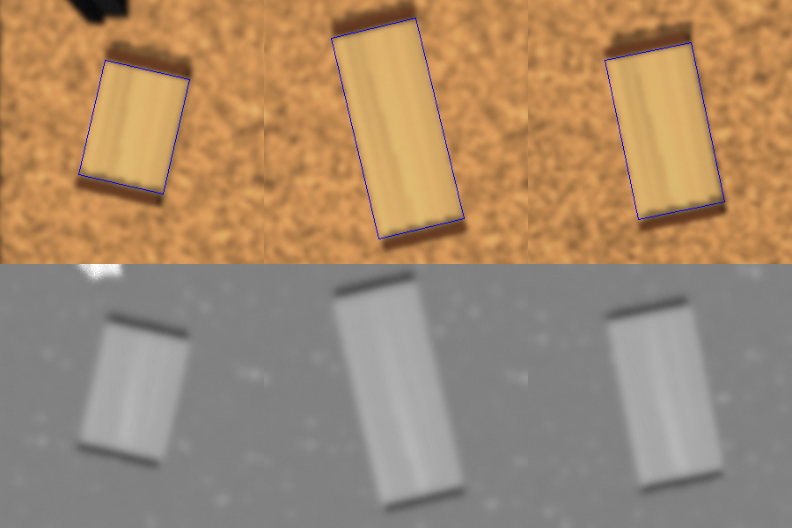

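View pics/w3.png

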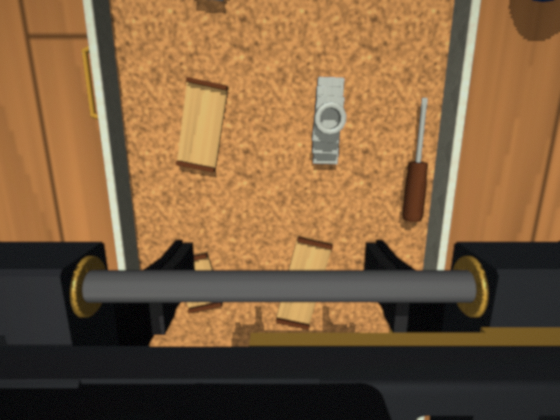

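The base sizes match 68, 93 and 118 by 48 mm, and they agree with the top view. The stack is at about (328,118) and the ring at (330,117). Next I'll go lower over the stack.

Request:
servo_tool(rows="-1 0.16 0.18 0.36 0 0 0;-1 0.16 0.18 0.36 0 0 0;-1 0.16 0.18 0.36 0 0 0;-1 0 0 0 0 0 0;-1 0 0 0 0 0 0")

```text
time_s: 4.92
tool_pos: [0.6115, 0.1899, 0.1736]
tcp_rot: [180.0, 0.0, 90.0]
contact_force: [-0.7, 0.3, 1.3]
width: 0.998
gripper_force: 0.0
```

```bash
python3 - <<'E'
from h import *
s=status.read_state(); im=viewer.snapshot("wrist"); cv2.imwrite("pics/w4.png",im[:,:,::-1])
K,T=cam("wrist",s); np.savez("w4.npz",K=K,T=T); print(s["tool_pos"],s["tcp_rot"])
for t,z in (("ring_gauge",.068),("block_short",.052),("block_mid",.038),("block_long",.024)):
    for d in viewer.look_for("wrist",t)[:2]:
        l,tp,w,h=d["rect"]; print(t,np.round(d["rect"]),round(d["p"],2),back(K,T,(l+w/2,tp+h/2),z)[0].round(4))
v=im[110:270,200:360]; cv2.imwrite("pics/w4c.png",cv2.resize(v,(600,600),interpolation=cv2.INTER_CUBIC)[:,:,::-1])
E
```

```text
[0.61145806 0.18994992 0.17359707] [1.79955604e+02 4.62864817e-03 8.99981202e+01]
block_short [258. 143.  44.  68.] 0.87 [0.612  0.2129 0.052 ]
block_short [ 91. 124.  63. 114.] 0.22 [0.4789 0.2089 0.052 ]
block_mid [263. 135.  40.  87.] 0.7 [0.6146 0.2085 0.038 ]
block_long [265. 118.  36. 114.] 0.79 [0.6152 0.2103 0.024 ]
```

View pics/w4c.png

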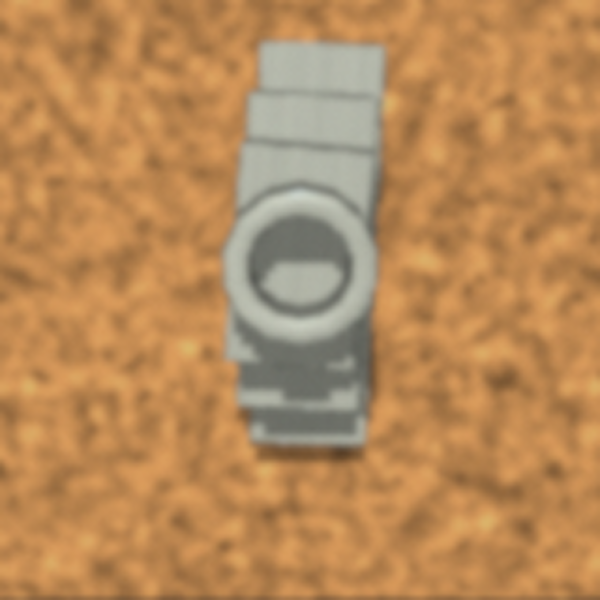

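The ring's top circle is centred at crop (300,265). The top edges of the three blocks read off cleanly, so I'll turn those corners into poses.

```bash
python3 - <<'E'
from h import *
d=np.load("w4.npz");K,T=d["K"],d["T"]
f=lambda p:np.array(p)/3.75+[200-.4,110-.4]
print("ring",back(K,T,f((300,265)),.068)[0], (back(K,T,f((376,265)),.068)-back(K,T,f((224,265)),.068))[0])
for n,z,c in (("short",.052,[(242,143),(375,152),(366,362),(228,358)]),("mid",.038,[(250,94),(380,100),(356,408),(240,405)]),("long",.024,[(262,43),(384,47),(362,443),(252,445)])):
    P=back(K,T,f(c),z)[:,:2]; m=P.mean(0); e1=(P[0]+P[1]-P[2]-P[3])/2; e2=(P[1]+P[2]-P[0]-P[3])/2
    print(n,m.round(4),"L",np.linalg.norm(e1).round(4),np.linalg.norm(e2).round(4),"yaw",np.degrees(np.arctan2(-e1[0],e1[1])).round(1),np.degrees(np.arctan2(e2[1],e2[0])).round(1))
plan((0.611,0.212,0.100),90)
E
```

```text
ring [0.61171292 0.21262345 0.068     ] [ 3.23129960e-02 -2.09384945e-05  0.00000000e+00]
short [0.6124 0.2118] L 0.0483 0.0305 yaw -3.0 -2.8
mid [0.6133 0.2093] L 0.0738 0.029 yaw -3.0 -2.1
long [0.6154 0.2079] L 0.0993 0.0286 yaw -2.1 -0.4
t 5.17 pos [0.6117 0.19   0.1742] rot [1.7986e+02 1.0000e-02 8.9980e+01] shift [ 0.22  -0.009  0.742] turn [ 0.0008  0.0001 -0.0001]
```

Request:
servo_tool(rows="-1 0.11 0 0.3 0 0 0;-1 0.11 0 0.3 0 0 0;-1 0 0 0.3 0 0 0;-1 0 0 0.2 0 0 0;-1 0 0 0.08 0 0 0;-1 0 0 0 0 0 0;-1 0 0 0 0 0 0", newtons=15)

```text
time_s: 6.05
tool_pos: [0.6121, 0.2127, 0.0558]
tcp_rot: [179.9, -0.0, 90.0]
contact_force: [0.1, -1.0, -0.9]
width: 0.995
gripper_force: 0.0
```

Request:
servo_tool(rows="0 0 0 0 0 0 0;0 0 0 0 0 0 0;0 0 0 0 0 0 0;1 0 0 0 0 0 0;1 0 0 0 0 0 0;1 0 0 0 0 0 0;1 0 0 0 0 0 0")

```text
time_s: 6.92
tool_pos: [0.6112, 0.2124, 0.0545]
tcp_rot: [180.0, 0.0, 90.0]
contact_force: [0.4, -0.9, 0.1]
width: 0.383
gripper_force: 15.0
```

Request:
servo_tool(rows="1 0 0 -0.05 0 0 0;1 0 0 -0.1 0 0 0;1 0 0 -0.3 0 0 0;1 0 0 -0.3 0 0 0;1 -0.2 0 0 0 0 0;1 -0.45 0 0 0 0 0;1 -0.45 0 0 0 0 0;1 -0.45 0 0 0 0 0;1 -0.45 0 0 0 0 0;1 -0.45 0 0 0 0 0")

```text
time_s: 8.18
tool_pos: [0.6102, -0.0357, 0.1286]
tcp_rot: [-179.9, 0.1, 90.0]
contact_force: [0.9, -0.0, -0.8]
width: 0.384
gripper_force: 15.0
```

Request:
servo_tool(rows="1 -0.45 0 0 0 0 0;1 -0.45 0 0 0 0 0;1 -0.45 0 0 0 0 0;1 -0.20 0 0 0 0 0;1 0 0 0 0 0 0;1 0 0 0 0 0 0")

```text
time_s: 8.93
tool_pos: [0.6116, -0.1846, 0.1294]
tcp_rot: [-180.0, -0.1, 90.2]
contact_force: [-0.0, 0.8, -0.4]
width: 0.384
gripper_force: 15.0
```

```bash
python3 - <<'E'
from h import *
s=status.read_state(); im=viewer.snapshot("wrist"); K,T=cam("wrist",s)
print(s["width"])
P=proj(K,T,(.606,-.234,.015)); print("post expected px",P)
for d in viewer.look_for("wrist","ring_post")[:2]:
    l,tp,w,h=d["rect"]; print(np.round(d["rect"]),round(d["p"],2),back(K,T,(l+w/2,tp+h/2),.015)[0].round(4))
c=im[130:330,180:380]; cv2.imwrite("pics/w5c.png",cv2.resize(c,(600,600),interpolation=cv2.INTER_CUBIC)[:,:,::-1])
plan((0.606,-.234,.05),90)
E
```

```text
0.3844341881507605
post expected px [[272.83375227 259.91942871]]
[246. 227.  53.  42.] 0.69 [ 0.6063 -0.2232  0.015 ]
t 9.03 pos [ 0.6118 -0.1846  0.1297] rot [ 1.7999e+02 -6.0000e-02  9.0250e+01] shift [-0.494 -0.06   0.796] turn [ 0.0001 -0.0003  0.0014]
```

View pics/w5c.png

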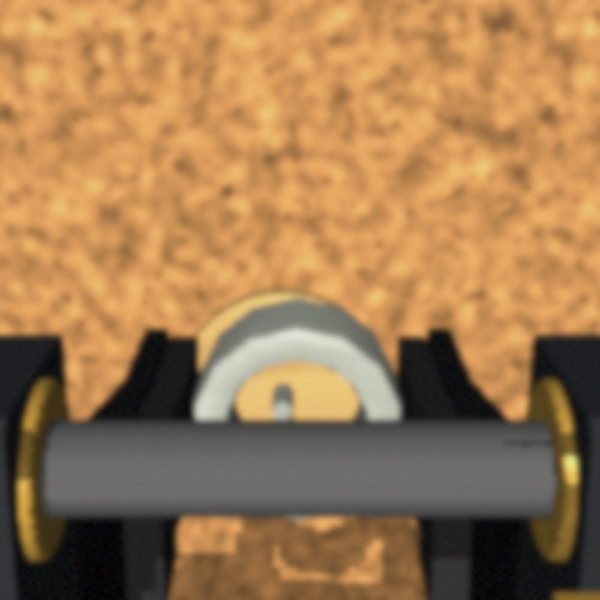

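The post shows through the bore, with its base at about pixel (274,260), within 1–2 mm of prediction. I'll centre over it and lower.

Request:
servo_tool(rows="1 -0.2 -0.02 0 0 0 0;1 -0.2 -0.02 0 0 0 0;1 -0.094 -0.01 0 0 0 0;1 0 0 0.3 0 0 0;1 0 0 0.3 0 0 0;1 0 0 0.25 0 0 0;1 0 0 0.1 0 0 0;1 0 0 0.08 0 0 0;1 0 0 0.03 0 0 0;1 0 0 0 0 0 0")

```text
time_s: 10.28
tool_pos: [0.6068, -0.2371, 0.0241]
tcp_rot: [180.0, 0.0, 90.0]
contact_force: [-0.5, 0.2, -0.9]
width: 0.386
gripper_force: 15.0
```

Request:
servo_tool(rows="1 0.03 0 0.02 0 0 0;1 0 0 0.02 0 0 0;1 0 0 0.01 0 0 0;1 0 0 0 0 0 0;1 0 0 0 0 0 0")

```text
time_s: 10.9
tool_pos: [0.6064, -0.2341, 0.0186]
tcp_rot: [180.0, 0.0, 90.0]
contact_force: [-0.8, -0.3, -1.2]
width: 0.388
gripper_force: 15.0
```

Request:
servo_tool(rows="1 0 0 0.01 0 0 0;1 0 0 0.005 0 0 0;1 0 0 0 0 0 0;1 0 0 0 0 0 0")

```text
time_s: 11.4
tool_pos: [0.6065, -0.2341, 0.0175]
tcp_rot: [180.0, 0.0, 90.0]
contact_force: [-1.4, 0.6, 2.4]
width: 0.382
gripper_force: 15.0
```

Request:
servo_tool(rows="0.1 0 0 0 0 0 0;0 0 0 0 0 0 0;-0.3 0 0 0 0 0 0;-0.3 0 0 0 0 0 0;-0.3 0 0 -0.2 0 0 0;-0.3 0 0 -0.4 0 0 0;-0.3 0.3 0 -0.5 0 0 0;-0.3 0.5 0 -0.1 0 0 0;-1 0.5 0 0 0 0 0;-1 0.5 0 0 0 0 0")

```text
time_s: 12.65
tool_pos: [0.6068, -0.0524, 0.1392]
tcp_rot: [179.8, 0.0, 90.0]
contact_force: [0.4, -0.4, -0.2]
width: 0.797
gripper_force: 0.0
```

```bash
python3 - <<'E'
from h import *
s=status.read_state(); K,T=cam("top"); im=viewer.snapshot("top"); 
for d in viewer.look_for("top","ring_gauge")[:2]:
    l,tp,w,h=d["rect"]; print(np.round(d["rect"]),round(d["p"],2),back(K,T,(l+w/2,tp+h/2),.031)[0].round(4))
for d in viewer.look_for("top","ring_post")[:1]:
    l,tp,w,h=d["rect"]; print(np.round(d["rect"]),round(d["p"],2))
plan((.6124,.19,.17),87)
c=im[160:210,390:450]; cv2.imwrite("pics/t1.png",cv2.resize(c,(600,500),interpolation=cv2.INTER_CUBIC)[:,:,::-1])
E
```

```text
[306. 242.  36.  30.] 0.57
t 12.8 pos [ 0.6068 -0.0493  0.1391] rot [ 1.7986e+02 -4.0000e-02  9.0430e+01] shift [ 2.393  0.075 -0.307] turn [ 0.0008 -0.0003  0.0191]
```

View pics/t1.png

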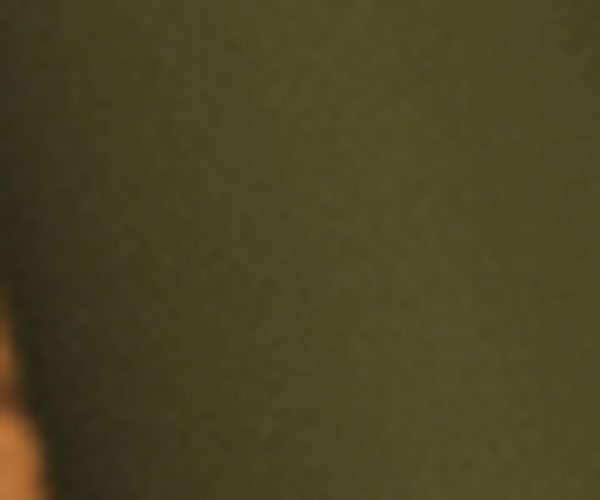

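The arm blocks the top view of the post, so I'll go back to the stack and check the ring from there.

Request:
servo_tool(rows="-1 0.4 0.012 -0.05 0 0 0;-1 0.4 0.012 -0.05 0 0 0;-1 0.4 0.012 -0.05 0 0 0;-1 0.4 0.012 -0.05 0 0 0;-1 0.4 0.012 -0.05 0 0 0;-1 0.4 0.012 -0.05 0 0 0.0;-1 0 0 0 0 0 0.019;-1 0 0 0 0 0 0")

```text
time_s: 13.8
tool_pos: [0.6142, 0.185, 0.1678]
tcp_rot: [179.9, 0.0, 86.6]
contact_force: [-0.2, 0.2, -1.5]
width: 1.0
gripper_force: 0.0
```

```bash
python3 - <<'E'
from h import *
K,T=cam("top"); im=viewer.snapshot("top")
for n in ("ring_gauge","ring_post"):
  for d in viewer.look_for("top",n)[:2]:
    l,tp,w,h=d["rect"]; print(n,np.round(d["rect"]),round(d["p"],2),back(K,T,(l+w/2,tp+h/2),.031)[0].round(4))
t=cv2.resize(im[160:210,390:450],(360,300),interpolation=cv2.INTER_CUBIC)
s=status.read_state(); im=viewer.snapshot("wrist"); K,T=cam("wrist",s); np.savez("w6.npz",K=K,T=T); print(s["tool_pos"],s["tcp_rot"])
c=proj(K,T,(.6124,.2118,.05))[0].astype(int); o=np.clip(c-60,0,300); print("org",o)
v=cv2.resize(im[o[1]:o[1]+120,o[0]:o[0]+100],(500,600),interpolation=cv2.INTER_CUBIC)
cv2.imwrite("pics/w6.png",np.hstack([v[:,:440],np.vstack([t,t*0])])[:,:,::-1])
E
```

```text
ring_gauge [140. 186.  27.  67.] 0.52 [0.5218 0.3663 0.031 ]
ring_gauge [419. 179.  13.  17.] 0.46 [ 0.5995 -0.2343  0.031 ]
ring_post [408. 175.  27.  25.] 0.84 [ 0.6003 -0.2251  0.031 ]
[0.61399081 0.18425936 0.16723503] [1.79976091e+02 4.88328099e-02 8.65218092e+01]
org [215 112]
```

View pics/w6.png

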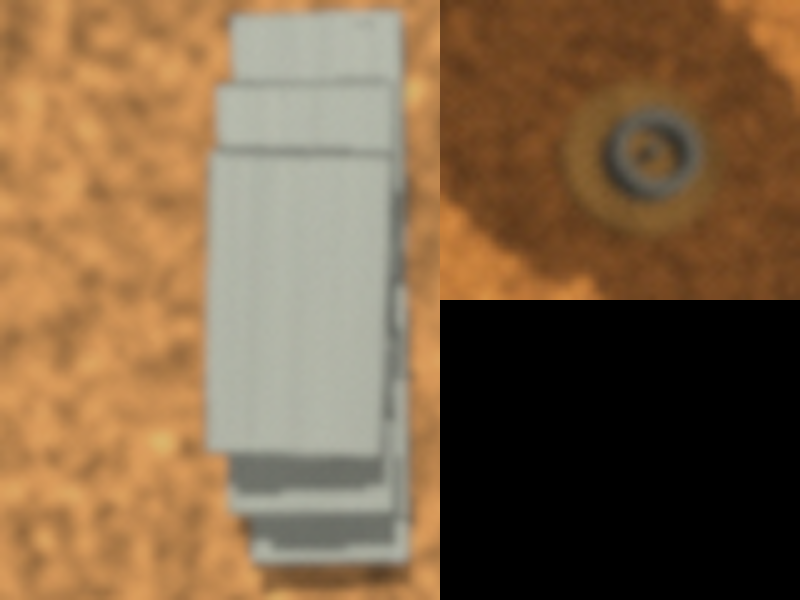

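The right inset shows the ring flat round the post, centred once parallax is allowed for. The left shows the bare stack, with the short block's corners at (212,150), (391,153), (381,455) and (207,451).

```bash
python3 - <<'E'
from h import *
d=np.load("w6.npz");K,T=d["K"],d["T"]
f=lambda p:np.array(p)/5+[215-.4,112-.4]
for n,z,c in (("short",.052,[(212,150),(391,153),(381,455),(207,451)]),("mid",.038,[(218,85),(391,82),(392,513),(231,513)]),("long",.024,[(231,14),(401,12),(408,563),(252,563)])):
    P=back(K,T,f(c),z)[:,:2]; m=P.mean(0); e1=(P[0]+P[1]-P[2]-P[3])/2; e2=(P[1]+P[2]-P[0]-P[3])/2
    print(n,m.round(4),"L",np.linalg.norm(e1).round(4),np.linalg.norm(e2).round(4),"yaw",np.degrees(np.arctan2(-e1[0],e1[1])).round(1),np.degrees(np.arctan2(e2[1],e2[0])).round(1))
plan((0.6125,0.2115,0.042),86)
E
```

```text
short [0.6114 0.2116] L 0.0498 0.029 yaw -5.1 -4.7
mid [0.6128 0.2094] L 0.0745 0.0288 yaw -2.7 -3.0
long [0.6154 0.2081] L 0.0997 0.0294 yaw -2.0 -3.2
t 14.0 pos [0.6139 0.1844 0.1671] rot [1.7999e+02 4.0000e-02 8.6520e+01] shift [ 0.27  -0.03   1.251] turn [0.0001 0.0002 0.0029]
```

Request:
servo_tool(rows="-1 0.14 -0.03 0.3 0 0 0.005;-1 0.13 0 0.3 0 0 0;-1 0 0 0.3 0 0 0;-1 0 0 0.2 0 0 0;-1 0 0 0.1 0 0 0;-1 0 0 0.06 0 0 0;-1 0 0 0 0 0 0;-1 0 0 0 0 0 0", newtons=25)

```text
time_s: 15.0
tool_pos: [0.6128, 0.2133, 0.042]
tcp_rot: [179.9, -0.0, 85.7]
contact_force: [-0.6, 0.9, -0.3]
width: 0.997
gripper_force: 0.0
```

Request:
servo_tool(rows="0 -0.01 0 0.01 0 0 0;0 0 0 0 0 0 0;0 0 0 0 0 0 0;1 0 0 0 0 0 0;1 0 0 0 0 0 0;1 0 0 0 0 0 0;1 0 0 0 0 0 0")

```text
time_s: 15.88
tool_pos: [0.6121, 0.2121, 0.04]
tcp_rot: [-180.0, 0.0, 85.7]
contact_force: [-0.7, 1.1, -0.2]
width: 0.342
gripper_force: 24.9
```

Request:
servo_tool(rows="1 0 0 -0.05 0 0 0;1 0 0 -0.15 0 0 0;1 0 0 -0.3 0 0 -0.03;1 0 0 -0.3 0 0 -0.034;1 0 0 0 0 0 -0.03;1 -0.2 -0.252 0 0 0 0;1 -0.396 -0.452 0 0 0 0;1 -0.396 -0.452 0 0 0 0;1 -0.396 -0.452 0 0 0 0;1 -0.386 -0.5 0 0 0 0")

```text
time_s: 17.12
tool_pos: [0.4449, -0.0079, 0.1209]
tcp_rot: [179.9, 0.1, 102.7]
contact_force: [-0.2, -1.3, -1.1]
width: 0.341
gripper_force: 25.0
```

Request:
servo_tool(rows="1 0 0 0 0 0 0;1 0 0 0 0 0 0;1 0 0 0 0 0 0")

```text
time_s: 17.5
tool_pos: [0.4467, -0.005, 0.1206]
tcp_rot: [179.9, -0.0, 102.8]
contact_force: [0.0, -0.4, -1.8]
width: 0.341
gripper_force: 24.9
```

```bash
python3 - <<'E'
from h import *
print(status.read_state()["width"])
plan((0.4448,-0.0074,0.025),102.7)
E
```

```text
0.341345859536198
t 17.5 pos [ 0.4467 -0.005   0.1206] rot [ 1.7992e+02 -2.0000e-02  1.0279e+02] shift [-0.02  -0.025  0.956] turn [ 0.0004 -0.0001  0.0005]
```

Request:
servo_tool(rows="1 -0.02 -0.025 0.2 0 0 0;1 0 0 0.3 0 0 0;1 0 0 0.25 0 0 0;1 0 0 0.14 0 0 0;1 0 0 0.07 0 0 0;1 0 0 0 0 0 0;1 0 0 0 0 0 0")

```text
time_s: 18.38
tool_pos: [0.4444, -0.009, 0.0248]
tcp_rot: [179.9, 0.0, 102.6]
contact_force: [0.3, 0.0, -2.0]
width: 0.34
gripper_force: 24.9
```

Request:
servo_tool(rows="1 0.01 0 0.03 0 0 0;1 0 0 0.02 0 0 0;1 0 0 0.01 0 0 0;1 0 0 0.01 0 0 0;1 0 0 0 0 0 0;1 0 0 0 0 0 0")

```text
time_s: 19.12
tool_pos: [0.4434, -0.0081, 0.0171]
tcp_rot: [-180.0, 0.0, 102.6]
contact_force: [-0.2, 0.7, -2.7]
width: 0.342
gripper_force: 24.9
```

Request:
servo_tool(rows="1 0 0.01 0.01 0 0 0;1 0 0 0 0 0 0;1 0 0 0 0 0 0")

```text
time_s: 19.5
tool_pos: [0.4436, -0.0081, 0.0168]
tcp_rot: [-179.8, 0.0, 102.6]
contact_force: [-6.7, -0.2, 11.4]
width: 0.341
gripper_force: 25.0
```

Request:
servo_tool(rows="0.2 0 0 -0.005 0 0 0;0 0 0 0 0 0 0;-0.2 0 0 0 0 0 0;-0.2 0 0 0 0 0 0;-0.2 0 0 -0.2 0 0 0;-0.2 0 0 -0.4 0 0 0;-0.5 0 0 -0.4 0 0 0;-1 0 0 -0.5 0 0 0.03;-1 0 0 0 0 0 0.03;-1 0 0 0 0 0 0.03")

```text
time_s: 20.75
tool_pos: [0.4448, -0.008, 0.1673]
tcp_rot: [179.9, 0.1, 86.3]
contact_force: [0.1, -0.3, -0.5]
width: 0.952
gripper_force: 0.0
```

```bash
python3 - <<'E'
from h import *
plan((.614,.185,.167),87)
E
```

```text
t 20.75 pos [ 0.4448 -0.008   0.1673] rot [1.7991e+02 5.0000e-02 8.6250e+01] shift [2.036 1.562 0.004] turn [ 0.0005  0.0003 -0.0042]
```

Request:
servo_tool(rows="-1 0.3 0.24 0 0 0 -0.004;-1 0.4 0.3 0 0 0 0;-1 0.4 0.3 0 0 0 0;-1 0.4 0.3 0 0 0 0;-1 0.4 0.3 0 0 0 0;-1 0.136 0.12 0 0 0 0;-1 0 0 0 0 0 0;-1 0 0 0 0 0 0")

```text
time_s: 21.75
tool_pos: [0.6103, 0.1865, 0.1662]
tcp_rot: [-180.0, 0.1, 87.1]
contact_force: [-0.5, -1.0, -0.5]
width: 0.999
gripper_force: 0.0
```

```bash
python3 - <<'E'
from h import *
K,T=cam("top"); im=viewer.snapshot("top")
for n in ("block_short","cradle_short"):
  for d in viewer.look_for("top",n)[:2]:
    l,tp,w,h=d["rect"]; print(n,np.round(d["rect"]),round(d["p"],2),back(K,T,(l+w/2,tp+h/2),.029)[0].round(4))
t=cv2.resize(im[230:280,294:354],(360,300),interpolation=cv2.INTER_CUBIC)
s=status.read_state(); im=viewer.snapshot("wrist"); K,T=cam("wrist",s); np.savez("w7.npz",K=K,T=T); print(s["tool_pos"],s["tcp_rot"])
c=proj(K,T,(.6124,.2118,.05))[0].astype(int); o=np.clip(c-60,0,300); print("org",o)
v=cv2.resize(im[o[1]:o[1]+120,o[0]:o[0]+100],(500,600),interpolation=cv2.INTER_CUBIC)
cv2.imwrite("pics/w7.png",np.hstack([v[:,:440],np.vstack([t,t*0])])[:,:,::-1])
E
```

```text
[0.61050494 0.1860308  0.16669141] [1.79980130e+02 6.88557854e-02 8.70656386e+01]
org [220 113]
```

View pics/w7.png

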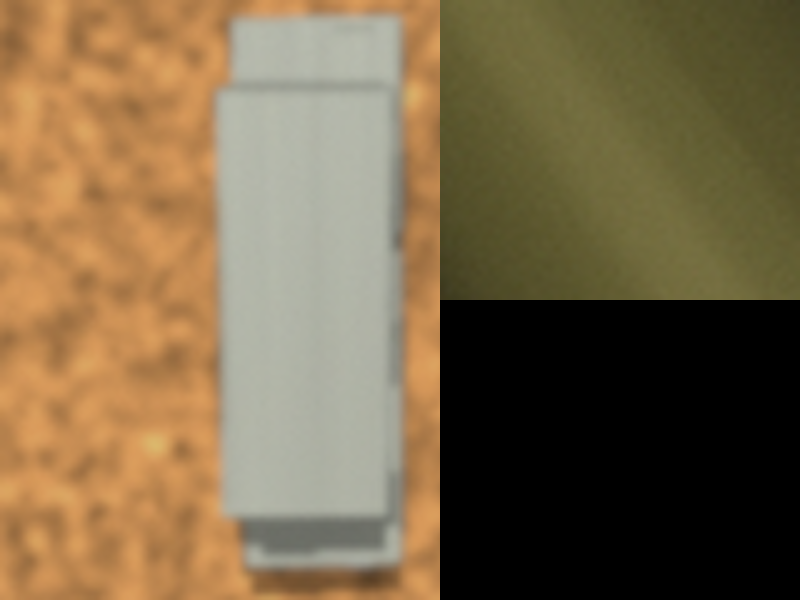

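The stack now shows only the middle block, with corners (217,90), (390,88), (389,517) and (224,517), lying over the long one. The arm hides the short cradle from the top camera.

```bash
python3 - <<'E'
from h import *
d=np.load("w7.npz");K,T=d["K"],d["T"]
f=lambda p:np.array(p)/5+[220-.4,113-.4]
for n,z,c in (("mid",.038,[(217,90),(390,88),(389,517),(224,517)]),("long",.024,[(231,17),(402,16),(402,567),(246,568)])):
    P=back(K,T,f(c),z)[:,:2]; m=P.mean(0); e1=(P[0]+P[1]-P[2]-P[3])/2; e2=(P[1]+P[2]-P[0]-P[3])/2
    print(n,m.round(4),"L",np.linalg.norm(e1).round(4),np.linalg.norm(e2).round(4),"yaw",np.degrees(np.arctan2(-e1[0],e1[1])).round(1),np.degrees(np.arctan2(e2[1],e2[0])).round(1))
    plan((*m,{"mid":.0265,"long":.014}[n]),87)
E
```

```text
mid [0.6128 0.2093] L 0.0743 0.0291 yaw -2.5 -2.6
t 21.95 pos [0.6106 0.1862 0.1668] rot [1.7997e+02 6.0000e-02 8.7070e+01] shift [0.233 0.009 1.403] turn [0.0002 0.0003 0.0004]
long [0.6156 0.208 ] L 0.1 0.0295 yaw -2.0 -2.6
t 21.95 pos [0.6106 0.1862 0.1668] rot [1.7997e+02 6.0000e-02 8.7070e+01] shift [0.222 0.038 1.528] turn [0.0002 0.0003 0.0004]
```

Request:
servo_tool(rows="-1 0.12 0.01 0.3 0 0 -0.002;-1 0.11 0.01 0.3 0 0 0;-1 0 0 0.3 0 0 0;-1 0 0 0.3 0 0 0;-1 0 0 0.14 0 0 0;-1 0 0 0.06 0 0 0;-1 0 0 0 0 0 0;-1 0 0 0 0 0 0", newtons=30)

```text
time_s: 22.95
tool_pos: [0.6145, 0.2106, 0.0277]
tcp_rot: [179.9, -0.0, 87.5]
contact_force: [-0.3, -0.3, -0.1]
width: 1.001
gripper_force: 0.0
```

Request:
servo_tool(rows="0 -0.01 -0.01 0.01 0 0 0;0 0 0 0 0 0 0;0 0 0 0 0 0 0;1 0 0 0 0 0 0;1 0 0 0 0 0 0;1 0 0 0 0 0 0;1 0 0 0 0 0 0")

```text
time_s: 23.82
tool_pos: [0.6128, 0.2093, 0.0255]
tcp_rot: [180.0, 0.0, 87.5]
contact_force: [1.3, 0.3, 0.6]
width: 0.338
gripper_force: 30.0
```

```bash
python3 - <<'E'
from h import *
plan((.4617,.2025,.1),78.4)
E
```

```text
t 23.82 pos [0.6128 0.2093 0.0255] rot [179.99   0.    87.51] shift [-0.134 -1.507 -0.745] turn [ 0.0001 -0.      0.0506]
```

Request:
servo_tool(rows="1 0 0 -0.05 0 0 0;1 0 0 -0.15 0 0 0;1 0 0 -0.25 0 0 0;1 0 0 -0.3 0 0 0;1 -0.034 -0.35 0 0 0 0;1 -0.034 -0.4 0 0 0 0;1 -0.034 -0.4 0 0 0 0;1 -0.034 -0.35 0 0 0 0.025;1 0 0 0 0 0 0.0256;1 0 0 0 0 0 0")

```text
time_s: 25.08
tool_pos: [0.4625, 0.2024, 0.1015]
tcp_rot: [179.9, 0.0, 78.5]
contact_force: [-0.1, 0.2, -2.3]
width: 0.339
gripper_force: 30.0
```

Request:
servo_tool(rows="1 0 0 0 0 0 0;1 0 0 0 0 0 0")

```text
time_s: 25.32
tool_pos: [0.4625, 0.2025, 0.1006]
tcp_rot: [-180.0, -0.0, 78.4]
contact_force: [0.1, -0.6, -3.1]
width: 0.343
gripper_force: 30.0
```

```bash
python3 - <<'E'
from h import *
print(status.read_state()["width"])
plan((.4617,.2025,.025),78.4)
E
```

```text
0.3426269236976885
t 25.32 pos [0.4625 0.2025 0.1006] rot [-1.7999e+02 -2.0000e-02  7.8440e+01] shift [-0.002 -0.008  0.756] turn [-0.0001 -0.0001  0.0002]
```

Request:
servo_tool(rows="1 0 0 0.2 0 0 0;1 0 0 0.25 0 0 0;1 0 0 0.2 0 0 0;1 0 0 0.1 0 0 0;1 0 0 0.03 0 0 0;1 0 0 0.03 0 0 0;1 0 0 0.01 0 0 0;1 0 0 0 0 0 0;1 0 0 0 0 0 0")

```text
time_s: 26.45
tool_pos: [0.4625, 0.2023, 0.0188]
tcp_rot: [180.0, 0.0, 78.4]
contact_force: [0.6, -0.2, -2.3]
width: 0.343
gripper_force: 30.0
```

Request:
servo_tool(rows="1 0 0 0.01 0 0 0;1 0 0 0.01 0 0 0;1 0 0 0.005 0 0 0;1 0 0 0 0 0 0;1 0 0 0 0 0 0")

```text
time_s: 27.08
tool_pos: [0.4623, 0.2022, 0.0164]
tcp_rot: [180.0, 0.0, 78.4]
contact_force: [-1.5, -0.9, 5.5]
width: 0.339
gripper_force: 30.0
```

Contact. I'll release, lift, and go back over the stack.

Request:
servo_tool(rows="0.2 0 0 0 0 0 0;0 0 0 0 0 0 0;-0.2 0 0 0 0 0 0;-0.2 0 0 0 0 0 0;-0.2 0 0 -0.2 0 0 0;-0.2 0 0 -0.4 0 0 0;-0.5 0 0 -0.4 0 0 -0.024;-1 0 0 -0.5 0 0 -0.024;-1 0 0 0 0 0 0")

```text
time_s: 28.2
tool_pos: [0.4649, 0.204, 0.171]
tcp_rot: [179.5, -0.1, 87.1]
contact_force: [0.4, -0.8, -1.2]
width: 0.852
gripper_force: 0.0
```

```bash
python3 - <<'E'
from h import *
plan((.6156,.185,.167),87.5)
E
```

```text
t 28.2 pos [0.4649 0.204  0.171 ] rot [ 1.795e+02 -9.000e-02  8.707e+01] shift [-0.112  1.514  0.053] turn [ 0.0028 -0.0005 -0.0024]
```

Request:
servo_tool(rows="-1 -0.03 0.35 0 0 0 0;-1 -0.03 0.4 0 0 0 0;-1 -0.03 0.4 0 0 0 0;-1 -0.03 0.35 0 0 0 0;-1 0 0 0 0 0 0;-1 0 0 0 0 0 0")

```text
time_s: 28.95
tool_pos: [0.6102, 0.1832, 0.1657]
tcp_rot: [-179.9, -0.0, 87.1]
contact_force: [-0.7, -0.1, 0.6]
width: 1.002
gripper_force: 0.0
```

```bash
python3 - <<'E'
from h import *
s=status.read_state(); im=viewer.snapshot("wrist"); K,T=cam("wrist",s); np.savez("w8.npz",K=K,T=T); print(s["tool_pos"],s["tcp_rot"])
for n,z in (("block_long",.024),("block_mid",.029)):
  for d in viewer.look_for("wrist",n)[:2]:
    l,tp,w,h=d["rect"]; print(n,np.round(d["rect"]),round(d["p"],2),back(K,T,(l+w/2,tp+h/2),z)[0].round(4))
cv2.imwrite("pics/w8.png",cv2.resize(im[90:250,60:340],(784,448),interpolation=cv2.INTER_CUBIC)[:,:,::-1])
E
```

```text
[0.61019947 0.18324383 0.16565556] [-1.79899682e+02 -1.43049814e-02  8.70946330e+01]
block_long [268. 112.  33. 112.] 0.81 [0.6155 0.2106 0.024 ]
block_mid [ 97. 143.  42.  86.] 0.65 [0.4663 0.2027 0.029 ]
```

View pics/w8.png

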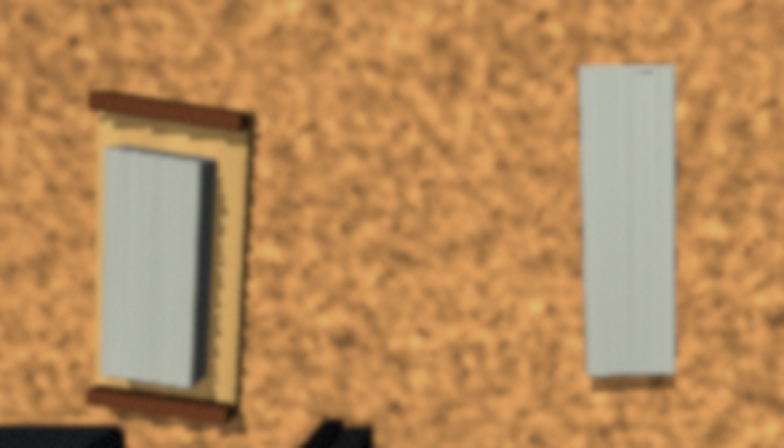

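The middle block sits flat inside its cradle, with top corners at about (106,148), (205,158), (192,386) and (101,375). The long block is alone, with corners (581,67), (675,66), (673,375) and (588,377).

```bash
python3 - <<'E'
from h import *
d=np.load("w8.npz");K,T=d["K"],d["T"]
f=lambda p:np.array(p)/2.8+[60-.4,90-.4]
for n,z,c in (("mid",.029,[(106,148),(205,158),(192,386),(101,375)]),("long",.024,[(581,67),(675,66),(673,375),(588,377)])):
    P=back(K,T,f(c),z)[:,:2]; m=P.mean(0); e1=(P[0]+P[1]-P[2]-P[3])/2; e2=(P[1]+P[2]-P[0]-P[3])/2
    print(n,m.round(4),"L",np.linalg.norm(e1).round(4),np.linalg.norm(e2).round(4),"yaw",np.degrees(np.arctan2(-e1[0],e1[1])).round(1),np.degrees(np.arctan2(e2[1],e2[0])).round(1))
plan((.6156,.2085,.014),87.6)
E
```

```text
mid [0.4624 0.2026] L 0.0748 0.0301 yaw -12.2 -9.4
long [0.6157 0.2077] L 0.0996 0.0286 yaw -2.2 -1.9
t 29.1 pos [0.6104 0.1831 0.1664] rot [1.7999e+02 3.0000e-02 8.7120e+01] shift [0.257 0.039 1.523] turn [ 0.      0.0002 -0.0027]
```

Request:
servo_tool(rows="-1 0.12 0.02 0.3 0 0 -0.003;-1 0.12 0.02 0.3 0 0 0;-1 0 0 0.3 0 0 0;-1 0 0 0.3 0 0 0;-1 0 0 0.2 0 0 0;-1 0 0 0.08 0 0 0;-1 0 0 0.03 0 0 0;-1 0 0 0 0 0 0;-1 0 0 0 0 0 0", newtons=40)

```text
time_s: 30.22
tool_pos: [0.6172, 0.2066, 0.016]
tcp_rot: [179.9, -0.0, 87.6]
contact_force: [-0.5, 0.4, 0.2]
width: 0.995
gripper_force: 0.0
```

Request:
servo_tool(rows="0 0.01 -0.01 0.02 0 0 0;0 0 0 0 0 0 0;0 0 0 0 0 0 0;1 0 0 0 0 0 0;1 0 0 0 0 0 0;1 0 0 0 0 0 0;1 0 0 0 0 0 0")

```text
time_s: 31.1
tool_pos: [0.6157, 0.2073, 0.013]
tcp_rot: [180.0, 0.0, 87.6]
contact_force: [-0.2, -0.0, 0.3]
width: 0.341
gripper_force: 40.0
```

```bash
python3 - <<'E'
from h import *
plan((.5898,-.0091,.09),76.7)
E
```

```text
t 31.1 pos [0.6157 0.2073 0.013 ] rot [180.     0.    87.57] shift [-2.173 -0.167 -0.77 ] turn [0.     0.     0.0604]
```

Request:
servo_tool(rows="1 0 0 -0.05 0 0 0;1 0 0 -0.15 0 0 0;1 0 0 -0.3 0 0 0;1 0 0 -0.27 0 0 0;1 -0.3 -0.027 0 0 0 0;1 -0.4 -0.03 0 0 0 0;1 -0.4 -0.03 0 0 0 0;1 -0.4 -0.03 0 0 0 0;1 -0.4 -0.03 0 0 0 0;1 -0.273 -0.02 0 0 0 0")

```text
time_s: 32.35
tool_pos: [0.5895, -0.0116, 0.0908]
tcp_rot: [180.0, 0.1, 87.5]
contact_force: [-0.3, -1.2, -4.0]
width: 0.342
gripper_force: 40.0
```

Request:
servo_tool(rows="1 0 0 0 0 0 0.03;1 0 0 0 0 0 0.03;1 0 0 0 0 0 0;1 0 0 0 0 0 0")

```text
time_s: 32.85
tool_pos: [0.5898, -0.0088, 0.0905]
tcp_rot: [180.0, 0.0, 76.9]
contact_force: [-0.4, -0.4, -4.2]
width: 0.338
gripper_force: 40.0
```

```bash
python3 - <<'E'
from h import *
print(status.read_state()["width"])
plan((.5898,-.0091,.022),76.7)
E
```

```text
0.33834201674335446
t 32.85 pos [ 0.5898 -0.0088  0.0905] rot [1.7998e+02 1.0000e-02 7.6900e+01] shift [-0.003  0.001  0.685] turn [0.0001 0.0001 0.0011]
```

Request:
servo_tool(rows="1 0 0 0.15 0 0 0.001;1 0 0 0.25 0 0 0;1 0 0 0.15 0 0 0;1 0 0 0.08 0 0 0;1 0 0 0.04 0 0 0;1 0 0 0.02 0 0 0;1 0 0 0.01 0 0 0;1 0 0 0 0 0 0;1 0 0 0 0 0 0")

```text
time_s: 33.98
tool_pos: [0.5899, -0.0091, 0.0203]
tcp_rot: [180.0, 0.0, 76.6]
contact_force: [-0.3, -0.3, -2.4]
width: 0.339
gripper_force: 40.0
```

Request:
servo_tool(rows="1 0 0 0.01 0 0 0;1 0 0 0.01 0 0 0;1 0 0 0.005 0 0 0;1 0 0 0 0 0 0;1 0 0 0 0 0 0")

```text
time_s: 34.6
tool_pos: [0.5898, -0.0091, 0.0179]
tcp_rot: [180.0, 0.0, 76.6]
contact_force: [-2.4, -0.5, 3.7]
width: 0.342
gripper_force: 40.0
```

Request:
servo_tool(rows="0.2 0 0 0 0 0 0;0 0 0 0 0 0 0;-0.2 0 0 0 0 0 0;-0.2 0 0 0 0 0 0;-0.2 0 0 -0.2 0 0 0;-0.2 0 0 -0.4 0 0 0;-0.5 0 0 -0.5 0 0 -0.037;-1 0 0 -0.5 0 0 -0.037;-1 -0.2 -0.3 -0.5 0 0 0;-1 -0.3 -0.3 -0.3 0 0 0")

```text
time_s: 35.85
tool_pos: [0.5302, -0.0574, 0.2614]
tcp_rot: [179.8, 0.0, 90.2]
contact_force: [1.1, -1.2, 0.7]
width: 0.953
gripper_force: 0.0
```

Request:
servo_tool(rows="-1 0 0 0 0 0 0;-1 0 0 0 0 0 0")

```text
time_s: 36.1
tool_pos: [0.5298, -0.0584, 0.258]
tcp_rot: [179.9, 0.0, 89.9]
contact_force: [0.3, 1.1, -0.5]
width: 0.996
gripper_force: 0.0
```

```bash
python3 - <<'E'
from h import *
s=status.read_state(); im=viewer.snapshot("wrist"); K,T=cam("wrist",s); np.savez("w9.npz",K=K,T=T); print(s["tool_pos"],s["tcp_rot"])
for n in ("block_long","block_short","block_mid"):
  for d in viewer.look_for("wrist",n)[:2]:
    l,tp,w,h=d["rect"]; print(n,np.round(d["rect"]),round(d["p"],2),back(K,T,(l+w/2,tp+h/2),.029)[0].round(4))
cv2.imwrite("pics/w9.png",cv2.resize(im[0:240,130:390],(650,600),interpolation=cv2.INTER_CUBIC)[:,:,::-1])
E
```

```text
[ 0.52981121 -0.05837702  0.25801626] [1.79947532e+02 3.24031380e-02 8.99333132e+01]
block_long [309.  84.  46.  96.] 0.87 [ 0.5887 -0.0038  0.029 ]
block_short [185. 110.  39.  53.] 0.77 [ 0.4458 -0.0078  0.029 ]
```

View pics/w9.png

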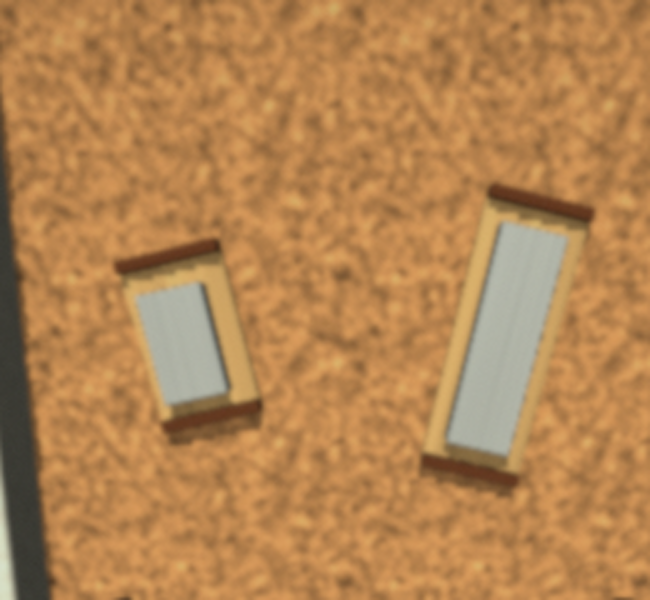

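The short and long blocks both lie flat between their rails, square and centred to within a few mm. The arm is clear, so I'm handing in.

```bash
python3 -c "
from rig import job
print(job.hand_in())"
```

```text
the job is handed in; nothing more can be done
None
```

The job is handed in, though no verdict came back: the camera checks show the ring flat round its post and all three blocks flat and square in their own cradles, nothing was dropped, and I did not re-check the dial or micrometer at the end, but nothing went near them.

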